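# Make up two reagent kits

## Robot

A 6-joint arm with a two-finger parallel gripper is mounted at the origin on a cart in front of the work surface, level with it; the furniture and walls round the work are solid. World frame = base frame: x ahead of the robot, y to its left, z up, the work surface at z = 0. Lengths are in m, angles in rad, forces in N, time in s.
With the tool pointing down it reaches from about 0.35 to 0.975 m from the base axis. Payload 4.9 kg.
Tool frame: the origin (TCP) lies at the very end of the fingers, on their centre line; the grasp point (between the pads) lies 19 mm behind it; z points along the fingers, x is the direction in which the jaws open and shut, and the axes are right-handed (so a half turn about z gives the same grasp; the last joint's range is limited). The gripper opens to 85 mm and grips with 20 to 120 N. Pads are 22 mm wide; open, the fingers measure 114 mm over their backs; the gripper's body (76 mm by 85 mm) begins 54 mm behind the grasp point. The pads swing forward as they close: fully open they stand 13 mm farther back than shut.
Start: joints at [-1.292, 0.053, 1.613, -0, 1.476, -0.119], TCP at [0.242, -0.576, 0.231] pointing down, gripper open.
Joint ranges: [-3.01, 3.01], [-1.01, 2.22], [0.06, 2.58], [-1.02, 4.17], [0.09, 2.62], [-3.14, 3.14]. Speed limits (rad/s): [2.57, 2.57, 3.14, 3.14, 3.14, 3.14].

## Interface

Orientations are given as a rotation vector (axis times angle).
In Python, from station import monitor, imaging, ticket gives the robot as it stands.
- The arm moves only by the tool step_arm, never from a script. Its argument "targets" is one flat list of numbers, 4 for each row, row after row: the shift along the tool's x, y, z in m, then the turn about the tool's z in rad. In form: [tx, ty, tz, roll, tx, ty, tz, roll, ...]. A call has 1 to 12 rows; each row is the pose to reach, as a shift and turn from the pose measured when the call began, along the tool's axes at that moment; what a row does not reach only later rows make up. A row lasts 1/12 s, in which the tool goes at most 41.7 mm and 7.16 degrees, less where a joint would pass 70% of its speed; a pose out of reach is approached as far as the arm can. A call with a gripper value outside its range is refused whole. "grip" is the finger opening in m, from 0 to 0.0854, set as the call begins (left out, the last holds). The fingers move at their own pace and stop on an object; "force" is the grip in N (left out, the last holds). Time passes only in rows, so rows that repeat a pose let the fingers close. It gives the time, the measured TCP pose, the force and the opening at its end, in the units of the state.
- monitor.get_obs(): the state, without advancing time (a new reading comes with each control period).
- imaging.get_image(name): name is "scene" or "side" or "wrist"; returns a dict with "color" (384x512x3 uint8, red, green, blue), "depth" (384x512 float32, m along the optical axis (not along the pixel's ray), 0 where there is no reading), "fov_y" (degrees; the focal length in pixels is half the picture's height over the tangent of half this angle, whatever the lens; pixels are square), "cx", "cy" (the principal point, pixels), "k1" (the pictures are not rectified: a ray, as slopes to the right and down, at radius r is drawn at 1 + k1 r^2 times it, then the intrinsics apply), "R" (3x3) and "t" (3): a world point X has camera coordinates R X + t. Camera axes: x right, y down, z forward; pixel columns grow to the right and rows downward; lengths in m; the calibration is good to about 2 mm. A picture is of the moment at which its call begins.
- ticket.finish_job(): hands the job in, once; it reports no verdict.
Trained networks look in a picture, given as the dict that the camera call returned (one of the last four; its "shot" number tells which), for a name from the list of things; names that differ only in an ending like _2 or _b are one class to them, and where a whole thing is asked for, a point or a joint stands for the part that bears it (a point fixed in the world has none). Each returns a list of dicts, best first, with "score" (0 to 1); they miss things now and then, are a little off and sometimes report something else, mostly with a low value. They report only what shows in the picture. A call takes as long as a camera call. They do not tell look-alikes from the thing itself.
- imaging.search_frame(name, picture): "uv" ([column, row] in pixels, amid what is visible of it).
- imaging.mark_of(name, picture): "uv" ([column, row] in pixels: a listed point, or the origin of a listed thing).
The state is a dict: "t": time; "q": joint angles; "dq": joint speeds; "effort": joint torques, N m; "tool_pos": TCP position; "tool_rot": TCP orientation; "contact_force": force on the tool from outside, world axes, zero at the start; "wrist_torque": the same for the moment, N m; "opening": finger opening in m.
Only numpy, scipy, OpenCV 4.12 (cv2) and the standard library are available. Lean on these libraries where they do the work, as an engineer would, in place of code of your own. Each camera call takes 0.05 s, during which the arm holds its last target.

## Task

Make up two reagent kits from the vials standing on the bench. The black tray gets the large pink-capped vial and the small blue-capped vial; the yellow tray gets the large blue-capped vial and the small pink-capped vial. In each tray stand the large vial upright in the square pocket and the small vial upright in the round pocket, resting on the pocket floor, and leave the large white-capped and the small green-capped vial standing where they are.

Things in the scene. Friction and masses are not known exactly. Their poses are not given: they have to be found in the camera images.
- black_tray: black kit tray, a slab 84 (x) x 130 (y) x 12 mm high, fixed to the worktop where it stands (place and yaw vary). Origin: centre of its underside, z up. In its top are two pockets with flat floors 3 mm above the worktop (9 mm deep), lined in grey: a square one, 56 x 56 mm, centred at x = +6, y = -30 mm in the tray's frame, and a round one, 42 mm in diameter, centred at x = +6, y = +35 mm. A white label strip runs along its -x edge
- yellow_tray: yellow kit tray, a slab 84 (x) x 130 (y) x 12 mm high, fixed to the worktop where it stands (place and yaw vary). Origin: centre of its underside, z up. In its top are two pockets with flat floors 3 mm above the worktop (9 mm deep), lined in grey: a square one, 56 x 56 mm, centred at x = +6, y = -30 mm in the tray's frame, and a round one, 42 mm in diameter, centred at x = +6, y = +35 mm. A white label strip runs along its -x edge
- large_pink: upright large round reagent vial, pink cap, white body. The body is 33 mm in diameter to 60 mm height, then a screw cap 26 mm in diameter to 70 mm; 35 to 70 g. Loose, cap fixed. Origin: centre of its underside; z points up along its axis
- large_blue: upright large round reagent vial, blue cap, brown body. The body is 33 mm in diameter to 60 mm height, then a screw cap 26 mm in diameter to 70 mm; 35 to 70 g. Loose, cap fixed. Origin: centre of its underside; z points up along its axis
- large_white: upright large round reagent vial, white cap, brown body; not wanted in the kits. The body is 33 mm in diameter to 60 mm height, then a screw cap 26 mm in diameter to 70 mm; 35 to 70 g. Loose, cap fixed. Origin: centre of its underside; z points up along its axis
- small_pink: upright small round reagent vial, pink cap, white body. The body is 25 mm in diameter to 41 mm height, then a screw cap 20 mm in diameter to 48 mm; 17 to 35 g. Loose, cap fixed. Origin: centre of its underside; z points up along its axis
- small_blue: upright small round reagent vial, blue cap, brown body. The body is 25 mm in diameter to 41 mm height, then a screw cap 20 mm in diameter to 48 mm; 17 to 35 g. Loose, cap fixed. Origin: centre of its underside; z points up along its axis
- small_green: upright small round reagent vial, green cap, brown body; not wanted in the kits. The body is 25 mm in diameter to 41 mm height, then a screw cap 20 mm in diameter to 48 mm; 17 to 35 g. Loose, cap fixed. Origin: centre of its underside; z points up along its axis
Mind the look-alikes: they are no part of the job. What is shaped like the small_blue but orange is not meant. Leave any orange look-alike of the small_green alone.

How it is judged:
By the outcome, as a careful person would: the job done as asked, in the order asked, and still so for the second after the job is handed in, with the robot touching nothing.
It also fails if it takes over 88 s, if anything falls off the work surface, if the arm or the gripper's body presses on something with over 40 N, if the wrist force passes 120 N, or if a joint passes its speed limit or range.

## Working session

There is one attempt and no reset: what is moved stays moved. The work goes in short steps, Python scripts to look and compute and a tool call to move; the robot and the scene stay as the last step left them, time stands still between calls to the robot, and variables do not carry over. Pictures are saved under pics/ and viewed, and the job is handed in when it is done.

Besides the shell and the picture viewer there is one more tool, called after "Call:" as a command line: name --argument value ..., lists and objects as JSON in quotes. step_arm: Moves the arm, as the interface text tells. Its arguments: {"type":"object","properties":{"targets":{"type":"array","items":{"type":"number"}},"grip":{"type":"number"},"force":{"type":"number"}},"required":["targets"]}

```bash
mkdir -p pics; ls; cat > h.py <<'E'
import numpy as np, cv2
from station import monitor, imaging, ticket
def K(p):
    h,w=p['color'].shape[:2]; f=h/2/np.tan(np.radians(p['fov_y'])/2)
    return f,p['cx'],p['cy'],p['k1']
def ray(p,uv):
    f,cx,cy,k=K(p); d=np.array([(uv[0]-cx)/f,(uv[1]-cy)/f]); s=d.copy()
    for _ in range(30): s=d/(1+k*(s@s))
    return np.array([s[0],s[1],1.])
def onz(p,uv,z):
    R=np.array(p['R']);t=np.array(p['t']); o=-R.T@t; d=R.T@ray(p,uv); a=(z-o[2])/d[2]; return o+a*d
def bydepth(p,uv):
    R=np.array(p['R']);t=np.array(p['t']); z=p['depth'][int(round(uv[1])),int(round(uv[0]))]
    return R.T@(ray(p,uv)*z-t)
def proj(p,X):
    f,cx,cy,k=K(p); c=np.array(p['R'])@X+np.array(p['t']); s=c[:2]/c[2]; s=s*(1+k*(s@s)); return s*f+[cx,cy]
def save(p,n): cv2.imwrite('pics/'+n,p['color'][:,:,::-1])
def cloud(p):
    R=np.array(p['R']);t=np.array(p['t']); f,cx,cy,k=K(p)
    v,u=np.mgrid[:384,:512]; d=np.stack([(u-cx)/f,(v-cy)/f],-1); s=d.copy()
    for _ in range(20): s=d/(1+k*(s**2).sum(-1,keepdims=True))
    c=np.concatenate([s,np.ones(s.shape[:2]+(1,))],-1)*p['depth'][...,None]
    return (c-t)@R
E
python3 - <<'E'
from h import *
import pickle
o=monitor.get_obs();print({k:np.round(v,3) for k,v in o.items()})
names=['black_tray','yellow_tray','large_pink','large_blue','large_white','small_pink','small_blue','small_green']
for c in ['scene','side']:
    p=imaging.get_image(c);save(p,c+'0.png');pickle.dump(p,open(c+'0.pkl','wb'));print(c,np.round(-np.array(p['R']).T@p['t'],3),p['k1'],p['fov_y'])
    for n in names:
        for r in imaging.search_frame(n,p)[:3]: print(n,np.round(r['uv'],1),round(r['score'],2),np.round(bydepth(p,r['uv']),3))
E
```

```text
pics
{'t': np.float64(0.0), 'q': array([-1.292,  0.053,  1.614,  0.   ,  1.476, -0.119]), 'dq': array([ 0.001, -0.   , -0.   ,  0.   , -0.   , -0.002]), 'effort': array([ 3.0000e-03, -3.9368e+01, -3.7017e+01, -0.0000e+00,  7.0000e-03,
       -0.0000e+00]), 'tool_pos': array([ 0.242, -0.576,  0.23 ]), 'tool_rot': array([-2.615e+00,  1.738e+00,  2.000e-03]), 'contact_force': array([-0.591,  0.522, -0.741]), 'wrist_torque': array([-0.018, -0.034, -0.016]), 'opening': np.float64(0.085)}
scene [0.015 1.069 0.971] -0.16581435793504964 42.775268534088255
black_tray [271.5 184.1] 0.81 [0.518 0.01  0.012]
yellow_tray [301.8 147.8] 0.64 [ 0.513 -0.212  0.013]
large_pink [299.7 150.5] 0.66 [ 0.513 -0.196  0.011]
large_pink [242.4 207.9] 0.49 [0.525 0.182 0.048]
large_blue [274.4 218.5] 0.84 [0.427 0.178 0.047]
large_white [190.2 231.1] 0.8 [0.603 0.33  0.051]
small_pink [248.5 261.1] 0.55 [0.421 0.339 0.035]
small_pink [190.  233.8] 0.33 [0.607 0.327 0.036]
small_blue [195.4 213.6] 0.58 [0.636 0.254 0.038]
small_blue [216.4 211.5] 0.45 [0.608 0.191 0.007]
small_green [218.1 243.7] 0.67 [0.015 1.069 0.971]
small_green [182.4 259.1] 0.57 [0.579 0.407 0.027]
side [0.505 0.97  0.498] 0.03888758216615537 56.63008697428117
black_tray [263.5 191.6] 0.56 [0.504 0.011 0.015]
yellow_tray [263.5 171.6] 0.55 [ 0.507 -0.159  0.006]
large_blue [288.9 215.1] 0.84 [0.438 0.187 0.039]
large_white [208.5 245.2] 0.59 [0.618 0.339 0.046]
small_pink [295.5 257. ] 0.62 [0.431 0.346 0.03 ]
small_blue [221.4 217.4] 0.52 [0.608 0.197 0.031]
small_blue [204.2 228.4] 0.5 [0.641 0.262 0.038]
small_green [225.5 272.1] 0.79 [0.574 0.41  0.034]
small_green [247.2 253.3] 0.75 [0.535 0.34  0.029]
```

```bash
python3 - <<'E'
import cv2
a=cv2.imread('pics/scene0.png');b=cv2.imread('pics/side0.png')
cv2.imwrite('pics/sceneL.png',cv2.resize(a[110:290,150:360],None,fx=3.6,fy=3.3,interpolation=cv2.INTER_CUBIC))
cv2.imwrite('pics/sideL.png',cv2.resize(b[120:300,160:370],None,fx=3.6,fy=3.3,interpolation=cv2.INTER_CUBIC))
E
```

```text
(no output)
```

View pics/sceneL.png

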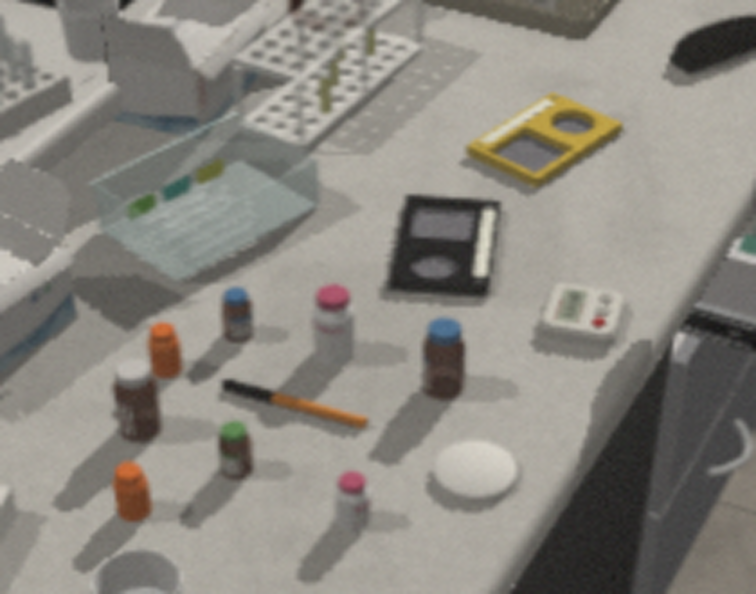

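View pics/sideL.png

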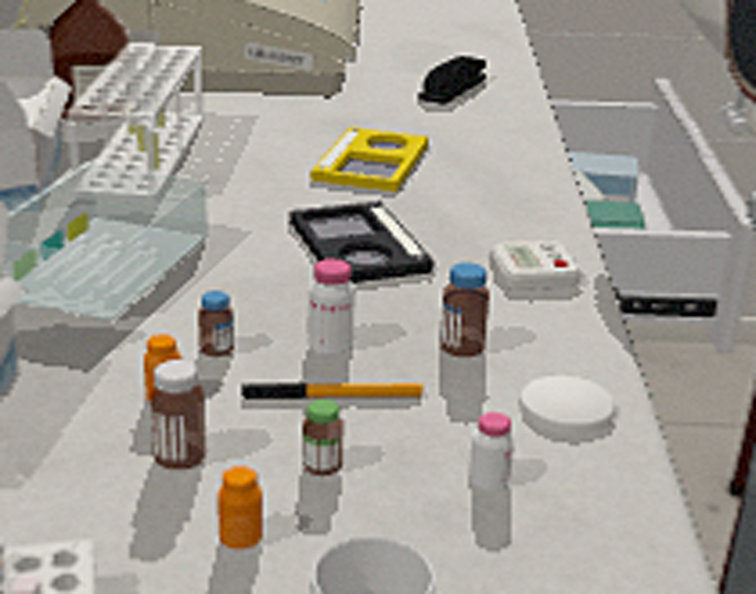

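View pics/scene0.png

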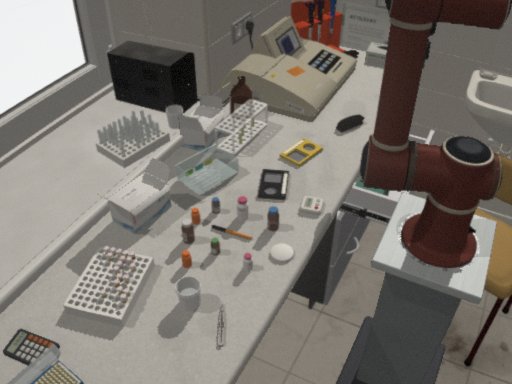

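The scene picture shows these vials. Large pink is at about (242,205), large blue at (274,215) and large white at (188,231). Small blue is at (216,204), small pink at (248,259) and small green at (215,243). The orange look-alikes at (196,215) and (186,258) are to be left alone. The black tray is at (272,184), with its label on the robot side. The yellow tray is at (302,150), with its label on the far side. Next I'll measure them by colour, using both cameras.

```bash
cat > m.py <<'E'
from h import *
import pickle
def tri(ps,uvs):
    A=[];b=[]
    for p,uv in zip(ps,uvs):
        R=np.array(p['R']);o=-R.T@np.array(p['t']);d=R.T@ray(p,uv);d/=np.linalg.norm(d);M=np.eye(3)-np.outer(d,d);A.append(M);b.append(M@o)
    return np.linalg.lstsq(np.vstack(A),np.hstack(b),rcond=None)[0]
def hsv(p): return cv2.cvtColor(p['color'],cv2.COLOR_RGB2HSV)
rng={'pink':((160,90,90),(178,255,255)),'blue':((98,110,60),(120,255,255)),'green':((45,90,50),(75,255,255))}
def cap(p,X,col,r=12):
    uv=proj(p,np.array(X)); m=cv2.inRange(hsv(p),*rng[col]); 
    mm=np.zeros_like(m); cv2.circle(mm,(int(uv[0]),int(uv[1])),r,255,-1); m&=mm
    n,l,s,c=cv2.connectedComponentsWithStats(m); 
    if n<2: return None
    i=1+np.argmax(s[1:,4]); return c[i],s[i,4]
E
python3 - <<'E'
from m import *
ps=[pickle.load(open(c+'0.pkl','rb')) for c in('scene','side')]
for n,X,col,h in [('large_pink',(.525,.18,.065),'pink',.065),('large_blue',(.43,.18,.065),'blue',.065),('small_blue',(.608,.195,.0445),'blue',.0445),('small_pink',(.425,.343,.0445),'pink',.0445),('small_green',(.535,.34,.0445),'green',.0445)]:
    r=[cap(p,X,col) for p in ps]
    print(n,[(np.round(a[0],1),a[1]) if a else None for a in r],[np.round(onz(p,a[0],h)[:2],4) for p,a in zip(ps,r) if a], np.round(tri(ps,[a[0] for a in r]),4) if all(r) else '')
for c,p in zip(('scene','side'),ps):
    H=hsv(p);P=cloud(p);
    for n,m in (('yellow',cv2.inRange(H,(20,120,90),(32,255,255))),('black',cv2.inRange(H,(0,0,0),(180,255,60)))):
        ctr={'yellow':(.51,-.19),'black':(.515,.01)}[n]
        k=(m>0)&(np.hypot(P[...,0]-ctr[0],P[...,1]-ctr[1])<.11)&(abs(P[...,2]-.012)<.008)
        v,u=np.nonzero(k); W=np.array([onz(p,(a,b),.012)[:2] for a,b in zip(u,v)]); 
        r=cv2.minAreaRect((W*1000).astype(np.float32)); print(c,n,len(W),r,cv2.boxPoints(r).round().tolist(), np.median(P[k][:,2]).round(4))
E
```

```text
large_pink [(array([242.1, 199.5]), np.int32(44)), (array([251.8, 201.7]), np.int32(69))] [array([0.5335, 0.1676]), array([0.5333, 0.1705])] [0.5337 0.1668 0.0636]
large_blue [(array([273. , 209.3]), np.int32(19)), (array([289.6, 203.1]), np.int32(60))] [array([0.4384, 0.1644]), array([0.4367, 0.17  ])] [0.4373 0.1653 0.064 ]
small_blue [(array([215.3, 199.1]), np.int32(9)), (array([219.1, 210.7]), np.int32(33))] [array([0.6147, 0.1813]), array([0.6151, 0.1871])] [0.6169 0.1775 0.0397]
small_pink [(array([247.5, 255.7]), np.int32(30)), (array([296.9, 248.1]), np.int32(53))] [array([0.4282, 0.3314]), array([0.4279, 0.3344])] [0.4281 0.3313 0.0432]
small_green [(array([214.4, 240.6]), np.int32(17)), (array([249.3, 244.2]), np.int32(49))] [array([0.5308, 0.3248]), array([0.5311, 0.3273])] [0.5315 0.3236 0.0424]
scene yellow 338 ((506.7453308105469, -192.4840545654297), (135.4664306640625, 87.71025848388672), 75.10736083984375) [[447.0, -247.0], [532.0, -269.0], [567.0, -138.0], [482.0, -116.0]] 0.0108
scene black 333 ((516.6641845703125, 5.5751190185546875), (78.21266174316406, 135.0458984375), 21.967988967895508) [[455.0, 54.0], [506.0, -72.0], [578.0, -42.0], [528.0, 83.0]] 0.011
side yellow 278 ((509.81256103515625, -186.26998901367188), (148.85987854003906, 87.80024719238281), 75.82318115234375) [[449.0, -248.0], [534.0, -269.0], [571.0, -125.0], [485.0, -103.0]] 0.0112
side black 248 ((516.9924926757812, 11.488502502441406), (87.48294067382812, 142.15603637695312), 20.19192886352539) [[451.0, 63.0], [500.0, -70.0], [583.0, -40.0], [534.0, 93.0]] 0.0103
```

```bash
cat > g.py <<'E'
from h import *
from scipy.spatial.transform import Rotation as Ro
def go(x,y,z,jaw=None):
    """print shift in tool axes to reach TCP; jaw = wanted yaw (deg) of tool x in world, mod 180"""
    o=monitor.get_obs(); R=Ro.from_rotvec(o['tool_rot']).as_matrix()
    s=R.T@(np.array([x,y,z])-o['tool_pos'])
    yaw=np.degrees(np.arctan2(R[1,0],R[0,0])); roll=0
    if jaw is not None:
        roll=-(((jaw-yaw)+90)%180-90) if R[2,2]<0 else ((jaw-yaw)+90)%180-90
    print('t',round(float(o['t']),2),'tcp',np.round(o['tool_pos'],4),'jawyaw',round(yaw,1),'q1,q6',np.round(o['q'][[0,5]],2),'zdir',np.round(R[:,2],3),'F',np.round(o['contact_force'],1),'op',round(float(o['opening']),4))
    d=np.linalg.norm(s); print('shift',np.round(s,4),'roll rad',round(np.radians(roll),3),'rows>=',round(max(d/.0417,abs(roll)/7.16),1))
E
python3 - <<'E'
from g import *
go(.44,-.17,.33,75)
E
```

```text
t 0.9 tcp [ 0.2421 -0.5762  0.2313] jawyaw -67.2 q1,q6 [-1.29 -0.12] zdir [ 0. -0. -1.] F [-0.9  0.2  0. ] op 0.0854
shift [-0.2978 -0.3398 -0.0987] roll rad 0.66 rows>= 11.1
```

Call:
step_arm --targets '[-0.1,-0.113,-0.033,0.2,-0.2,-0.226,-0.066,0.4,-0.298,-0.34,-0.099,0.66,-0.298,-0.34,-0.099,0.66,-0.298,-0.34,-0.099,0.66,-0.298,-0.34,-0.099,0.66,-0.298,-0.34,-0.099,0.66,-0.298,-0.34,-0.099,0.66,-0.298,-0.34,-0.099,0.66,-0.298,-0.34,-0.099,0.66,-0.298,-0.34,-0.099,0.66,-0.298,-0.34,-0.099,0.66]' --grip 0.055 --force 30

```text
t: 1.9
tool_pos: [0.4423, -0.1653, 0.3328]
tool_rot: [-1.918, 2.484, -0.004]
contact_force: [0.0, -0.5, 1.0]
opening: 0.0549
```

```bash
python3 - <<'E'
from g import *
import pickle
p=imaging.get_image('wrist');save(p,'w1.png');pickle.dump(p,open('w1.pkl','wb'))
print(np.round(-np.array(p['R']).T@p['t'],3),p['fov_y'])
go(.47,.06,.33,22)
E
```

```text
[ 0.521 -0.187  0.476] 63.21917729545735
t 1.95 tcp [ 0.4418 -0.1667  0.3322] jawyaw -104.7 q1,q6 [-0.52  1.31] zdir [ 0.003 -0.001 -1.   ] F [-0.6  0.5 -0.4] op 0.0551
shift [-0.2264  0.0301  0.0021] roll rad 0.931 rows>= 7.4
```

View pics/w1.png

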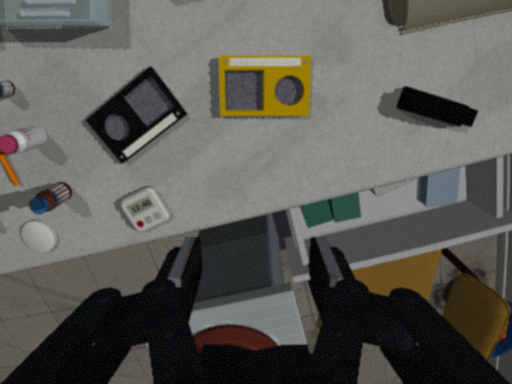

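The wrist view shows both trays clearly. The yellow tray is at (265,86), with its square pocket at (245,91) and round pocket at (289,91). The black tray is at (136,115), with its square at (150,100) and round at (117,127).

```bash
cat > tray.py <<'E'
from m import *
def fit(p):
    H=hsv(p);P=cloud(p)
    for n,m,ctr,y0 in (('yellow',cv2.inRange(H,(20,120,60),(34,255,255)),(.51,-.19),165),('black',cv2.inRange(H,(0,0,0),(180,255,55)),(.517,.01),22)):
        k=((m>0)&(np.hypot(P[...,0]-ctr[0],P[...,1]-ctr[1])<.1)).astype(np.uint8)
        N,l,s,c=cv2.connectedComponentsWithStats(k,connectivity=8); i=1+np.argmax(s[1:,4])
        v,u=np.nonzero(l==i); W=np.array([onz(p,(a,b),.012)[:2] for a,b in zip(u,v)])
        r=cv2.minAreaRect((W*1000).astype(np.float32)); B=cv2.boxPoints(r)
        e=[(B[1]-B[0]),(B[2]-B[1])]; L=max(e,key=np.linalg.norm); a=np.degrees(np.arctan2(L[1],L[0]))-90
        a=y0+((a-y0+90)%180-90); C=np.array(r[0])/1000; ca,sa=np.cos(np.radians(a)),np.sin(np.radians(a)); Rm=np.array([[ca,-sa],[sa,ca]])
        sq=C+Rm@[.006,-.03]; ro=C+Rm@[.006,.035]
        print(n,'c',C.round(4),'size',np.round(r[1],0),'yaw',a.round(1),'sq',sq.round(4),'ro',ro.round(4),'px',proj(p,np.r_[sq,.003]).round(),proj(p,np.r_[ro,.003]).round())
E
python3 - <<'E'
from tray import *
p=pickle.load(open('w1.pkl','rb')); fit(p)
for n,X,col,h in [('large_pink',(.525,.17,.065),'pink',.065),('large_blue',(.43,.17,.065),'blue',.065)]:
    r=cap(p,X,col,16); print(n,r,r and onz(p,r[0],h).round(4))
E
```

```text
yellow c [ 0.5094 -0.1968] size [131.  84.] yaw 165.4 sq [ 0.5112 -0.1662] ro [ 0.4948 -0.2291] px [243.  90.] [288.  90.]
black c [ 0.5172 -0.0009] size [ 85. 132.] yaw 20.2 sq [ 0.5332 -0.027 ] ro [0.5108 0.034 ] px [149. 101.] [118. 126.]
large_pink (array([  7.96402878, 143.91366906]), np.int32(278)) [0.533  0.1705 0.065 ]
large_blue (array([ 38.57013575, 205.37556561]), np.int32(221)) [0.4362 0.1685 0.065 ]
```

```bash
python3 - <<'E'
from g import *
go(.51,.14,.27)
E
```

```text
t 1.95 tcp [ 0.4418 -0.1667  0.3322] jawyaw -104.7 q1,q6 [-0.52  1.31] zdir [ 0.003 -0.001 -1.   ] F [-0.6  0.5 -0.4] op 0.0551
shift [-0.3139  0.0119  0.0622] roll rad 0.0 rows>= 7.7
```

Call:
step_arm --targets '[-0.05,0.002,0.01,-0.12,-0.1,0.004,0.02,-0.24,-0.15,0.006,0.03,-0.36,-0.2,0.008,0.04,-0.48,-0.25,0.01,0.05,-0.6,-0.314,0.012,0.062,-0.72,-0.314,0.012,0.062,-0.84,-0.314,0.012,0.062,-0.96,-0.314,0.012,0.062,-1.08,-0.314,0.012,0.062,-1.2,-0.314,0.012,0.062,-1.32,-0.314,0.012,0.062,-1.44]'

```text
t: 2.95
tool_pos: [0.5101, 0.1389, 0.2694]
tool_rot: [3.083, -0.596, 0.004]
contact_force: [-0.9, -0.5, 0.8]
opening: 0.055
```

Call:
step_arm --targets '[0,0,0,-0.12,0,0,0,-0.24,0,0,0,-0.36,0,0,0,-0.48,0,0,0,-0.6,0,0,0,-0.72,0,0,0,-0.74,0,0,0,-0.74]'

```text
t: 3.62
tool_pos: [0.5102, 0.1378, 0.2689]
tool_rot: [3.09, 0.554, 0.002]
contact_force: [-0.4, -0.0, 0.4]
opening: 0.055
```

```bash
python3 - <<'E'
from m import *
from g import *
p=imaging.get_image('wrist');save(p,'w2.png');pickle.dump(p,open('w2.pkl','wb'))
for n,X,col,h in [('large_pink',(.533,.17,.065),'pink',.065),('large_blue',(.4365,.168,.065),'blue',.065),('small_blue',(.616,.182,.0445),'blue',.0445),('small_pink',(.428,.332,.0445),'pink',.0445),('small_green',(.531,.325,.0445),'green',.0445)]:
    r=cap(p,X,col,25); print(n,r,r and onz(p,r[0],h).round(4))
for n in ('small_blue','small_pink'):
    for r in imaging.mark_of(n,p)[:3]: print(n,np.round(r['uv'],1),round(r['score'],2),onz(p,r['uv'],0).round(3))
go(.533,.170,.12,20)
E
```

```text
large_pink (array([285.8175, 135.665 ]), np.int32(400)) [0.5335 0.1703 0.065 ]
large_blue (array([202.73873874, 106.31981982]), np.int32(444)) [0.4367 0.1688 0.065 ]
small_blue (array([351.03076923, 144.92820513]), np.int32(195)) [0.6145 0.1848 0.0445]
small_pink None None
small_green (array([335.58024691,   2.12345679]), np.int32(81)) [0.5328 0.3201 0.0445]
small_blue [381.3 100.5] 0.77 [0.643 0.248 0.   ]
small_blue [341.7 136.9] 0.56 [0.614 0.186 0.   ]
small_pink [282.9 122.4] 0.43 [0.534 0.176 0.   ]
t 3.77 tcp [0.5102 0.1384 0.2692] jawyaw 20.4 q1,q6 [ 0.13 -0.23] zdir [ 0.002 -0.002 -1.   ] F [-0.1  0.4  0.1] op 0.0549
shift [ 0.0322 -0.022   0.1492] roll rad 0.007 rows>= 3.7
```

View pics/w2.png

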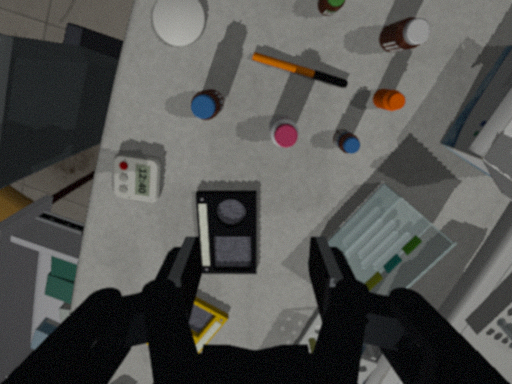

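The enlarged views confirm the candidates. Pink caps: the large one at scene (242,200) stands 0.07 m tall, and the small one at (248,256) stands lower. Small blue candidates: wrist (351,145) is brown with a blue cap, so it is the right one, and the all-orange one at (389,100) is a look-alike. I'll pick large_pink first.

Call:
step_arm --targets '[0.02,-0.013,0.035,0,0.033,-0.022,0.07,0,0.033,-0.022,0.11,0,0.033,-0.022,0.15,0,0.033,-0.022,0.18,0,0.033,-0.022,0.21,0,0.033,-0.022,0.235,0,0.033,-0.022,0.244,0,0.033,-0.022,0.244,0,0.033,-0.022,0.244,0,0.033,-0.022,0.244,0]'

```text
t: 4.68
tool_pos: [0.5357, 0.1704, 0.0275]
tool_rot: [3.09, 0.555, 0.008]
contact_force: [-0.1, -0.1, -0.1]
opening: 0.055
```

Call:
step_arm --targets '[0,0,0,0,0,0,0,0,0,0,0,0,0,0,0,0,0,0,0,0,0,0,0,0]' --grip 0.025 --force 30

```text
t: 5.18
tool_pos: [0.5376, 0.1707, 0.0303]
tool_rot: [3.09, 0.555, 0.015]
contact_force: [-1.6, -0.7, 6.8]
opening: 0.0315
```

```bash
python3 - <<'E'
from g import *
go(.5332,-.027,.14,20.2)
E
```

```text
t 5.18 tcp [0.5376 0.1707 0.0303] jawyaw 20.4 q1,q6 [ 0.18 -0.18] zdir [ 0.01  -0.001 -1.   ] F [-1.6 -0.7  6.8] op 0.0315
shift [-0.0719  0.1842 -0.1097] roll rad 0.003 rows>= 5.4
```

Call:
step_arm --targets '[0,0,-0.025,0,0,0,-0.06,0,-0.002,0,-0.1,0,-0.015,0.035,-0.11,0,-0.03,0.07,-0.11,0,-0.045,0.105,-0.11,0,-0.06,0.145,-0.11,0,-0.072,0.184,-0.11,0,-0.072,0.184,-0.11,0,-0.072,0.184,-0.11,0,-0.072,0.184,-0.11,0]'

```text
t: 6.1
tool_pos: [0.5332, -0.0267, 0.1409]
tool_rot: [3.09, 0.554, 0.016]
contact_force: [-0.0, -0.2, -0.4]
opening: 0.032
```

```bash
python3 - <<'E'
from g import *
p=imaging.get_image('side');cv2.imwrite('pics/s2.png',cv2.resize(p['color'][100:300,150:370,::-1],None,fx=3,fy=3))
go(.5332,-.027,.035,20.2)
E
```

```text
t 6.15 tcp [ 0.5331 -0.026   0.1407] jawyaw 20.4 q1,q6 [-0.19 -0.55] zdir [ 0.01 -0.   -1.  ] F [ 0.4  0.2 -1.6] op 0.0321
shift [-0.0013  0.0006  0.1057] roll rad 0.003 rows>= 2.5
```

View pics/s2.png

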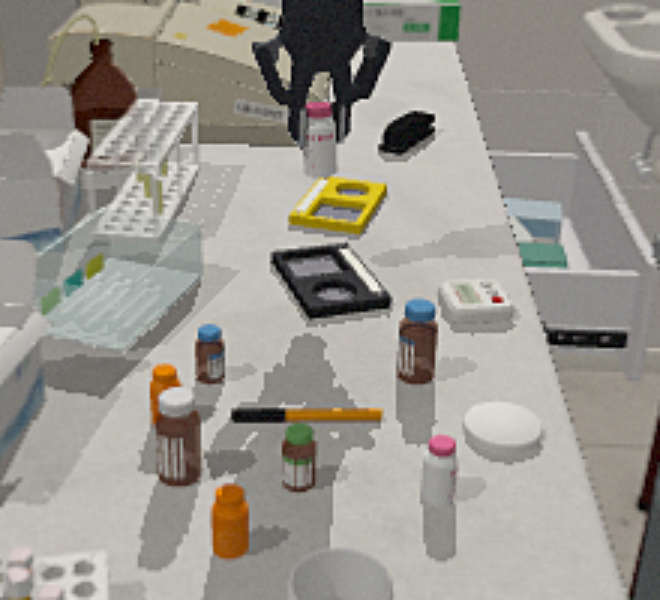

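large_pink is held upright between the fingers, clear of everything. I'll lower it into the square pocket.

Call:
step_arm --targets '[-0.001,0.0,0.035,0,-0.001,0.0,0.065,0,-0.001,0,0.09,0,-0.001,0,0.1,0,-0.001,0,0.105,0,-0.001,0,0.105,0,-0.001,0,0.105,0]'

```text
t: 6.73
tool_pos: [0.5344, -0.026, 0.0372]
tool_rot: [3.089, 0.557, 0.019]
contact_force: [0.1, 1.0, -1.0]
opening: 0.0317
```

Call:
step_arm --targets '[0,0,0.001,0,0,0,0.002,0,0,0,0.002,0]'

```text
t: 6.98
tool_pos: [0.5355, -0.0261, 0.0365]
tool_rot: [3.088, 0.557, 0.023]
contact_force: [-0.5, 0.1, 0.0]
opening: 0.0321
```

Call:
step_arm --targets '[0,0,0.002,0,0,0,0.004,0,0,0,0.005,0,0,0,0.005,0]'

```text
t: 7.32
tool_pos: [0.5365, -0.0266, 0.0332]
tool_rot: [3.087, 0.557, 0.024]
contact_force: [-2.3, -0.2, 8.3]
opening: 0.0317
```

Call:
step_arm --targets '[0,0,-0.001,0,0,0,-0.001,0,0,0,-0.001,0,0,0,-0.001,0]' --grip 0.055

```text
t: 7.65
tool_pos: [0.5362, -0.0266, 0.0339]
tool_rot: [3.087, 0.557, 0.024]
contact_force: [-0.8, -0.3, -1.0]
opening: 0.055
```

Call:
step_arm --targets '[0,0,-0.03,0,0,0,-0.07,0,0,0,-0.11,0,0,0,-0.15,0,0,0,-0.15,0]'

```text
t: 8.07
tool_pos: [0.5387, -0.0272, 0.194]
tool_rot: [3.081, 0.556, 0.047]
contact_force: [1.0, 0.1, 0.9]
opening: 0.0552
```

```bash
python3 - <<'E'
from m import *
from g import *
p=imaging.get_image('wrist');save(p,'w3.png')
for n,X,col,h in [('large_pink',(.533,-.027,.068),'pink',.068),('small_blue',(.616,.182,.0445),'blue',.0445)]:
    r=cap(p,X,col,25); print(n,r,r and onz(p,r[0],h).round(4))
go(.6155,.185,.15,20.2)
E
```

```text
large_pink (array([245.60364842, 172.48590381]), np.int32(603)) [ 0.5322 -0.028   0.068 ]
small_blue None None
t 8.12 tcp [ 0.5372 -0.0269  0.19  ] jawyaw 20.5 q1,q6 [-0.19 -0.55] zdir [ 0.026 -0.004 -1.   ] F [ 0.  -0.1 -0.9] op 0.0548
shift [ 0.1465 -0.1717  0.0413] roll rad 0.005 rows>= 5.5
```

View pics/w3.png

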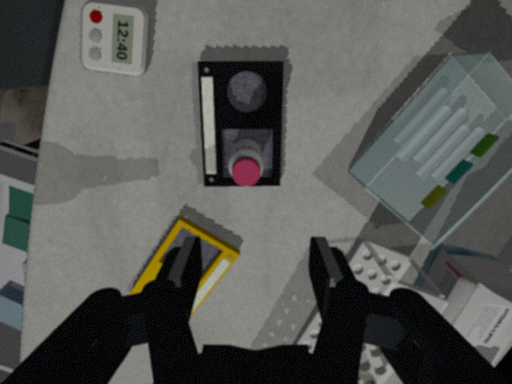

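large_pink stands in the square pocket at (245,160), with its cap at the expected spot. Next is small_blue.

Call:
step_arm --targets '[0.03,-0.035,0,0,0.06,-0.07,0,0,0.09,-0.105,0,0,0.118,-0.14,0,0,0.1465,-0.172,0,0,0.1465,-0.172,0,0,0.1465,-0.172,0.03,0,0.1465,-0.172,0.065,0]' --grip 0.047

```text
t: 8.78
tool_pos: [0.6181, 0.1874, 0.1276]
tool_rot: [3.082, 0.56, 0.049]
contact_force: [-0.1, -0.8, 0.1]
opening: 0.0471
```

```bash
python3 - <<'E'
from m import *
from g import *
p=imaging.get_image('wrist');save(p,'w4.png')
for n,X,col,h in [('small_blue',(.616,.185,.0445),'blue',.0445)]:
    r=cap(p,X,col,25); print(n,r,r and onz(p,r[0],h).round(4))
go(.6155,.185,.015,20.2)
E
```

```text
small_blue (array([248.54988914, 192.98226164]), np.int32(451)) [0.6147 0.1847 0.0445]
t 8.83 tcp [0.6115 0.1853 0.116 ] jawyaw 20.5 q1,q6 [ 0.18 -0.17] zdir [ 0.014 -0.006 -1.   ] F [-3.4 -1.3 -6.1] op 0.0469
shift [0.0024 0.0006 0.101 ] roll rad 0.006 rows>= 2.4
```

View pics/w4.png

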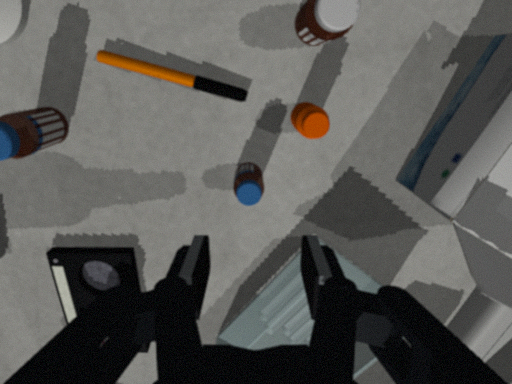

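```bash
python3 - <<'E'
from m import *
for f in ('w2','scene0','side0'):
    p=pickle.load(open(f+'.pkl','rb'));P=cloud(p).reshape(-1,3)
    k=(P[:,2]>.008)&(np.hypot(P[:,0]-.6147,P[:,1]-.185)<.1)&(np.hypot(P[:,0]-.6147,P[:,1]-.185)>.022)&(P[:,2]<.15)
    Q=P[k];r=np.hypot(Q[:,0]-.6147,Q[:,1]-.185); i=np.argsort(r)[:6]; print(f,Q[i].round(3).tolist())
E
```

```text
w2 [[0.636, 0.239, 0.013], [0.635, 0.24, 0.021], [0.635, 0.239, 0.017], [0.638, 0.239, 0.013], [0.637, 0.239, 0.017], [0.64, 0.238, 0.012]]
scene0 [[0.63, 0.242, 0.025], [0.633, 0.241, 0.035], [0.63, 0.242, 0.021], [0.629, 0.243, 0.031], [0.635, 0.242, 0.047], [0.638, 0.241, 0.048]]
side0 [[0.634, 0.247, 0.047], [0.639, 0.246, 0.049], [0.636, 0.248, 0.047], [0.646, 0.244, 0.047], [0.631, 0.25, 0.035], [0.641, 0.247, 0.049]]
```

Only the orange vial is near, 58 mm away, so there is clearance. Descending.

Call:
step_arm --targets '[0.003,0,0.03,0,0.003,0,0.06,0,0.003,0,0.085,0,0.003,0,0.101,0,0.003,0,0.103,0,0.003,0,0.103,0,0.003,0,0.103,0]'

```text
t: 9.42
tool_pos: [0.6163, 0.1857, 0.0139]
tool_rot: [3.083, 0.558, 0.022]
contact_force: [0.5, 0.3, 0.3]
opening: 0.0473
```

Call:
step_arm --targets '[0,0,0,0,0,0,0,0,0,0,0,0,0,0,0,0,0,0,0,0,0,0,0,0]' --grip 0.017

```text
t: 9.92
tool_pos: [0.6179, 0.1859, 0.0163]
tool_rot: [3.083, 0.558, 0.027]
contact_force: [-1.3, 0.1, 6.0]
opening: 0.0237
```

```bash
python3 - <<'E'
from g import *
go(.5108,.034,.13,20.2)
E
```

```text
t 9.92 tcp [0.6179 0.1859 0.0163] jawyaw 20.5 q1,q6 [ 0.18 -0.17] zdir [ 0.019 -0.005 -1.   ] F [-1.3  0.1  6. ] op 0.0237
shift [-0.1518  0.106  -0.1149] roll rad 0.006 rows>= 5.2
```

Call:
step_arm --targets '[0,0,-0.03,0,0,0,-0.07,0,-0.01,0.01,-0.105,0,-0.04,0.03,-0.115,0,-0.07,0.05,-0.115,0,-0.1,0.07,-0.115,0,-0.13,0.09,-0.115,0,-0.152,0.106,-0.115,0,-0.152,0.106,-0.115,0,-0.152,0.106,-0.115,0]'

```text
t: 10.75
tool_pos: [0.5102, 0.0331, 0.1305]
tool_rot: [3.083, 0.555, 0.029]
contact_force: [-0.8, 0.6, 0.4]
opening: 0.0236
```

```bash
python3 - <<'E'
from g import *
p=imaging.get_image('side');cv2.imwrite('pics/s3.png',cv2.resize(p['color'][100:300,150:370,::-1],None,fx=3,fy=3))
go(.5100,.034,.020,20.2)
E
```

```text
t 10.8 tcp [0.5108 0.0338 0.1306] jawyaw 20.5 q1,q6 [-0.08 -0.43] zdir [ 0.02  -0.005 -1.   ] F [-0.1  0.2  1. ] op 0.024
shift [-0.0025 -0.0017  0.1106] roll rad 0.005 rows>= 2.7
```

View pics/s3.png

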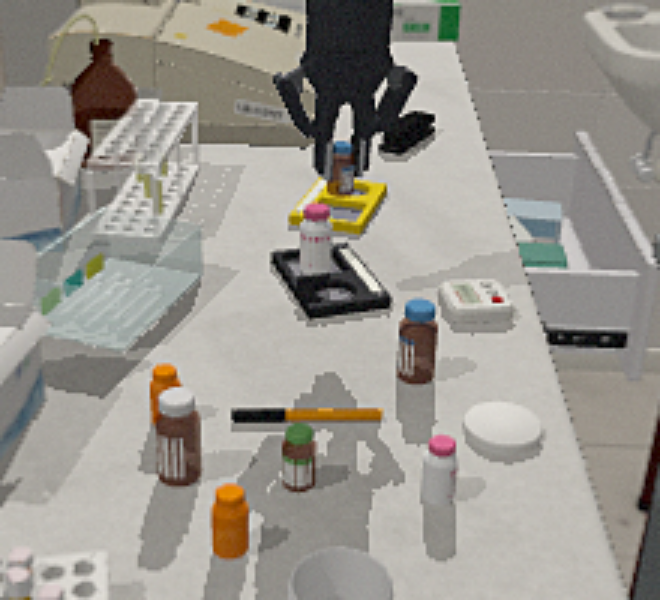

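The small_blue vial is held upright, and large_pink stands in the square pocket. Lowering.

Call:
step_arm --targets '[-0.001,-0.001,0.035,0,-0.003,-0.001,0.07,0,-0.003,-0.001,0.095,0,-0.003,-0.001,0.107,0,-0.003,-0.001,0.112,0,-0.003,-0.001,0.114,0,-0.003,-0.001,0.114,0,-0.003,-0.001,0.114,0]'

```text
t: 11.47
tool_pos: [0.5111, 0.0339, 0.0187]
tool_rot: [3.083, 0.559, 0.03]
contact_force: [-5.5, 0.6, 7.8]
opening: 0.0238
```

Call:
step_arm --targets '[0,0,-0.001,0,0,0,-0.001,0,0,0,-0.001,0,0,0,-0.001,0]' --grip 0.047

```text
t: 11.8
tool_pos: [0.5117, 0.0342, 0.0201]
tool_rot: [3.083, 0.559, 0.031]
contact_force: [0.3, 0.5, -0.1]
opening: 0.047
```

Call:
step_arm --targets '[0,0,-0.03,0,0,0,-0.07,0,0,0,-0.11,0,0,0,-0.15,0,0,0,-0.15,0,0,0,-0.15,0,0,0,-0.15,0]' --grip 0.055

```text
t: 12.38
tool_pos: [0.5084, 0.0349, 0.1698]
tool_rot: [3.083, 0.56, 0.031]
contact_force: [-0.2, 0.0, -0.7]
opening: 0.0548
```

```bash
python3 - <<'E'
from m import *
from g import *
p=imaging.get_image('wrist');save(p,'w5.png')
for n,X,col,h in [('large_pink',(.533,-.027,.068),'pink',.068),('small_blue',(.511,.034,.0475),'blue',.0475),('large_blue',(.4367,.1685,.065),'blue',.065)]:
    r=cap(p,X,col,25); print(n,r,r and onz(p,r[0],h).round(4))
go(.4367,.1685,.13,0)
E
```

```text
large_pink (array([255.        , 254.61877395]), np.int32(522)) [ 0.5326 -0.0288  0.068 ]
small_blue (array([254.91005291, 178.43121693]), np.int32(378)) [0.5098 0.0328 0.0475]
large_blue (array([225.5,   0. ]), np.int32(4)) [0.4409 0.1559 0.065 ]
t 12.43 tcp [0.5076 0.035  0.1684] jawyaw 20.6 q1,q6 [-0.08 -0.43] zdir [ 0.018 -0.005 -1.   ] F [-0.4  0.5 -0.3] op 0.0549
shift [-0.02   -0.1503  0.0365] roll rad 0.359 rows>= 3.7
```

View pics/w5.png

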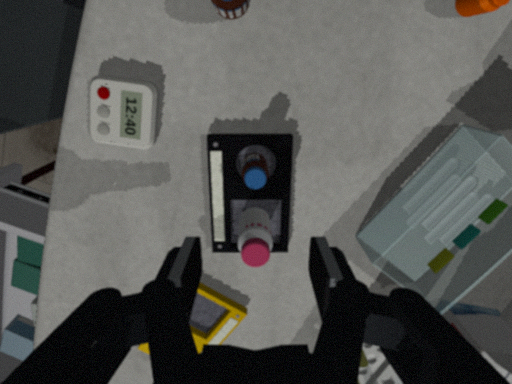

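Both vials of the black kit are seated: small_blue at (255,170) in the round pocket and large_pink at (255,240) in the square. Next is large_blue.

Call:
step_arm --targets '[-0.005,-0.035,0,0.12,-0.01,-0.075,0,0.24,-0.015,-0.115,0,0.36,-0.02,-0.15,0.01,0.48,-0.02,-0.15,0.036,0.6,-0.02,-0.15,0.036,0.614,-0.02,-0.15,0.036,0.614,-0.02,-0.15,0.036,0.614]'

```text
t: 13.1
tool_pos: [0.4358, 0.1681, 0.1287]
tool_rot: [3.113, -0.397, 0.024]
contact_force: [0.4, -0.3, 0.1]
opening: 0.0551
```

```bash
python3 - <<'E'
from m import *
from g import *
p=imaging.get_image('wrist')
for n,X,col,h in [('large_blue',(.4367,.1685,.065),'blue',.065)]:
    r=cap(p,X,col,40); print(n,r,r and onz(p,r[0],h).round(4))
go(.4367,.1685,.026,-14.6)
E
```

```text
large_blue (array([256.88574423, 200.60796646]), np.int32(954)) [0.4367 0.1681 0.065 ]
t 13.15 tcp [0.4366 0.168  0.1297] jawyaw -14.6 q1,q6 [0.21 0.47] zdir [ 0.017 -0.005 -1.   ] F [0.4 1.2 0.1] op 0.055
shift [-0.0018 -0.0006  0.1037] roll rad 0.001 rows>= 2.5
```

Call:
step_arm --targets '[-0.001,-0.001,0.03,0,-0.002,-0.001,0.06,0,-0.002,-0.001,0.088,0,-0.002,-0.001,0.103,0,-0.002,-0.001,0.104,0,-0.002,-0.001,0.104,0,-0.002,-0.001,0.104,0]'

```text
t: 13.73
tool_pos: [0.4381, 0.1689, 0.0272]
tool_rot: [3.114, -0.398, 0.031]
contact_force: [0.1, -0.3, -0.5]
opening: 0.0551
```

Call:
step_arm --targets '[0,0,0,0,0,0,0,0,0,0,0,0,0,0,0,0,0,0,0,0,0,0,0,0]' --grip 0.025

```text
t: 14.23
tool_pos: [0.4399, 0.1693, 0.0295]
tool_rot: [3.115, -0.398, 0.037]
contact_force: [-0.5, 0.0, 7.9]
opening: 0.0315
```

```bash
python3 - <<'E'
from g import *
go(.5112,-.1662,.19,-14.6)
E
```

```text
t 14.23 tcp [0.4399 0.1693 0.0295] jawyaw -14.6 q1,q6 [0.21 0.47] zdir [ 0.023 -0.004 -1.   ] F [-0.5  0.   7.9] op 0.0315
shift [ 0.1571  0.3064 -0.1575] roll rad 0.001 rows>= 9.1
```

Call:
step_arm --targets '[0,0,-0.03,0,0,0,-0.07,0,0,0,-0.11,0,0,0,-0.15,0,0.02,0.035,-0.157,0,0.036,0.07,-0.157,0,0.056,0.11,-0.157,0,0.076,0.148,-0.157,0,0.096,0.188,-0.157,0,0.116,0.228,-0.157,0,0.136,0.267,-0.157,0,0.157,0.306,-0.157,0]'

```text
t: 15.23
tool_pos: [0.5077, -0.1531, 0.19]
tool_rot: [3.115, -0.398, 0.039]
contact_force: [0.6, 0.4, 0.0]
opening: 0.0316
```

```bash
python3 - <<'E'
from g import *
p=imaging.get_image('side');cv2.imwrite('pics/s4.png',cv2.resize(p['color'][60:260,150:370,::-1],None,fx=3,fy=3))
go(.5107,-.1662,.060,-14.6)
E
```

```text
t 15.28 tcp [ 0.509  -0.1598  0.1904] jawyaw -14.9 q1,q6 [-0.44 -0.19] zdir [ 0.026 -0.01  -1.   ] F [-2.9 -4.6  0.4] op 0.0317
shift [-0.0003  0.0053  0.1304] roll rad -0.004 rows>= 3.1
```

View pics/s4.png

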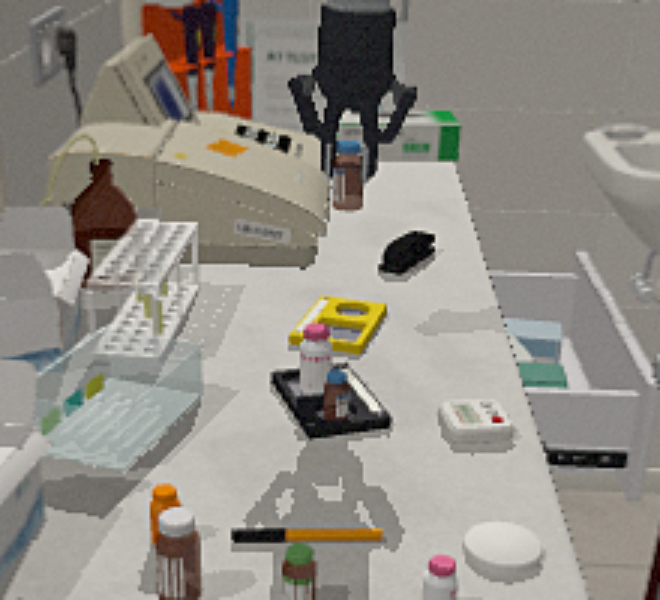

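large_blue is held upright, and the black kit stands fine. Lowering to z = 0.060 with settling, then onto the floor.

Call:
step_arm --targets '[0,0.005,0.02,0,0,0.005,0.055,0,0,0.005,0.09,0,0,0.005,0.12,0,0,0.005,0.13,0,0,0.005,0.13,0]'

```text
t: 15.78
tool_pos: [0.5087, -0.1648, 0.0572]
tool_rot: [3.11, -0.405, 0.032]
contact_force: [-0.2, -0.9, -1.0]
opening: 0.0318
```

```bash
python3 - <<'E'
from g import *
go(.5107,-.1662,.0325,-14.6)
E
```

```text
t 15.78 tcp [ 0.5087 -0.1648  0.0572] jawyaw -14.9 q1,q6 [-0.45 -0.19] zdir [ 0.02  -0.008 -1.   ] F [-0.2 -0.9 -1. ] op 0.0318
shift [0.0018 0.0008 0.0248] roll rad -0.004 rows>= 0.6
```

Call:
step_arm --targets '[0.001,0.001,0.012,0,0.001,0.001,0.02,0,0.001,0.001,0.025,0,0.001,0.001,0.027,0,0.001,0.001,0.027,0,0.001,0.001,0.027,0]'

```text
t: 16.28
tool_pos: [0.5105, -0.1666, 0.0323]
tool_rot: [3.11, -0.405, 0.032]
contact_force: [-4.3, 1.9, 7.4]
opening: 0.0318
```

Call:
step_arm --targets '[0,0,-0.001,0,0,0,-0.001,0,0,0,-0.001,0,0,0,-0.001,0]' --grip 0.055

```text
t: 16.62
tool_pos: [0.5108, -0.1667, 0.0337]
tool_rot: [3.109, -0.405, 0.034]
contact_force: [1.0, 0.9, -0.9]
opening: 0.0553
```

Call:
step_arm --targets '[0,0,-0.03,0,0,0,-0.07,0,0,0,-0.11,0,0,0,-0.15,0,0,0,-0.15,0,0,0,-0.15,0,0,0,-0.15,0]'

```text
t: 17.2
tool_pos: [0.5075, -0.1653, 0.1833]
tool_rot: [3.109, -0.405, 0.033]
contact_force: [-0.1, 0.7, -0.2]
opening: 0.055
```

```bash
python3 - <<'E'
from m import *
from g import *
p=imaging.get_image('wrist');save(p,'w6.png')
for n,X,col,h in [('large_blue',(.511,-.166,.068),'blue',.068)]:
    r=cap(p,X,col,25); print(n,r,r and onz(p,r[0],h).round(4))
go(.4280,.25,.20,-14.6)
E
```

```text
large_blue (array([255.3504, 180.9904]), np.int32(625)) [ 0.5083 -0.168   0.068 ]
t 17.25 tcp [ 0.5069 -0.165   0.182 ] jawyaw -14.8 q1,q6 [-0.46 -0.2 ] zdir [ 0.018 -0.007 -1.   ] F [ 0.1  0.2 -0.3] op 0.0551
shift [-0.1821 -0.3809 -0.0226] roll rad -0.004 rows>= 10.1
```

View pics/w6.png

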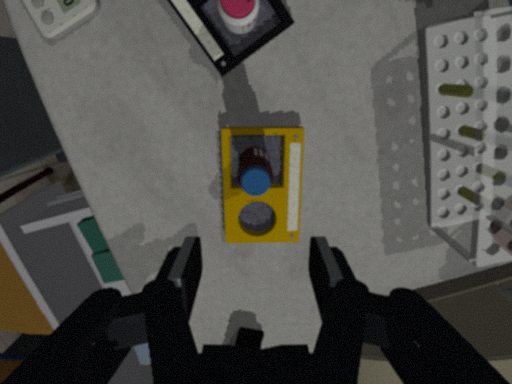

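large_blue is in the yellow square pocket at (255,170), and the round pocket at (256,217) is free. Next is small_pink.

Call:
step_arm --targets '[-0.018,-0.038,-0.005,0,-0.036,-0.076,-0.01,0,-0.054,-0.114,-0.015,0,-0.072,-0.152,-0.02,0,-0.09,-0.19,-0.02,0,-0.108,-0.228,-0.02,0,-0.126,-0.266,-0.02,0,-0.144,-0.304,-0.02,0,-0.162,-0.342,-0.02,0,-0.182,-0.38,-0.02,0,-0.182,-0.38,-0.02,0,-0.182,-0.38,-0.02,0]' --grip 0.047

```text
t: 18.25
tool_pos: [0.4259, 0.2507, 0.1948]
tool_rot: [3.109, -0.397, 0.023]
contact_force: [-0.0, 0.1, -0.7]
opening: 0.047
```

```bash
python3 - <<'E'
from m import *
from g import *
p=imaging.get_image('wrist');save(p,'w7.png');pickle.dump(p,open('w7.pkl','wb'))
for n,X,col,h in [('small_pink',(.428,.332,.0445),'pink',.0445)]:
    r=cap(p,X,col,25); print(n,r,r and onz(p,r[0],h).round(4)); c=onz(p,r[0],h)
P=cloud(p).reshape(-1,3);r=np.hypot(P[:,0]-c[0],P[:,1]-c[1]);k=(P[:,2]>.008)&(P[:,2]<.12)&(r>.022)&(r<.1);Q=P[k];print(Q[np.argsort(r[k])[:4]].round(3).tolist())
go(c[0],c[1],.1,-14.6)
E
```

```text
small_pink (array([232.6       ,  79.55733333]), np.int32(375)) [0.4279 0.3343 0.0445]
[[0.386, 0.277, 0.009], [0.391, 0.273, 0.008], [0.39, 0.274, 0.009], [0.387, 0.275, 0.008]]
t 18.3 tcp [0.4266 0.2493 0.1952] jawyaw -14.7 q1,q6 [0.39 0.64] zdir [ 0.015 -0.01  -1.   ] F [ 0.  -0.4 -0.3] op 0.0471
shift [-0.0219 -0.0831  0.0944] roll rad -0.001 rows>= 3.1
```

View pics/w7.png

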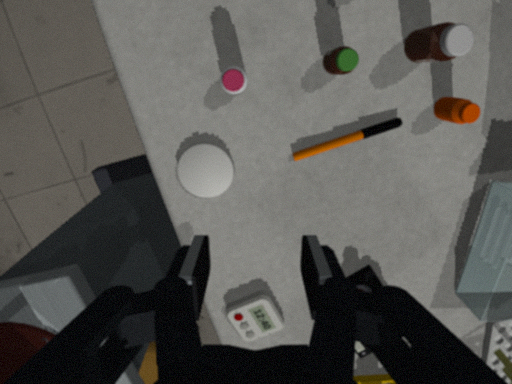

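small_pink is at (233,80), white-bodied and the only small pink cap. small_green is at (345,60), well away.

Call:
step_arm --targets '[-0.01,-0.035,0.01,0,-0.022,-0.07,0.03,0,-0.022,-0.083,0.06,0,-0.022,-0.083,0.094,0,-0.022,-0.083,0.094,0,-0.022,-0.083,0.094,0]'

```text
t: 18.8
tool_pos: [0.4264, 0.3316, 0.0974]
tool_rot: [3.103, -0.403, 0.016]
contact_force: [-0.3, 0.6, 0.5]
opening: 0.0472
```

```bash
python3 - <<'E'
from m import *
from g import *
p=imaging.get_image('wrist')
r=cap(p,(.428,.334,.0445),'pink',30); print(r,r and onz(p,r[0],.0445).round(4))
go(.4279,.3343,.014,-14.6)
E
```

```text
(array([257.67023173, 204.1087344 ]), np.int32(561)) [0.4278 0.3329 0.0445]
t 18.85 tcp [0.428  0.3326 0.1001] jawyaw -14.8 q1,q6 [0.53 0.8 ] zdir [ 0.013 -0.011 -1.   ] F [0.6 0.3 0.7] op 0.0471
shift [-0.0019 -0.0022  0.0861] roll rad -0.004 rows>= 2.1
```

Call:
step_arm --targets '[-0.001,-0.001,0.03,0,-0.002,-0.002,0.06,0,-0.002,-0.002,0.08,0,-0.002,-0.002,0.087,0,-0.002,-0.002,0.087,0,-0.002,-0.002,0.087,0,-0.002,-0.002,0.087,0]'

```text
t: 19.43
tool_pos: [0.4299, 0.335, 0.016]
tool_rot: [3.109, -0.405, 0.029]
contact_force: [0.4, 0.0, 0.8]
opening: 0.0474
```

Call:
step_arm --targets '[0,0,0,0,0,0,0,0,0,0,0,0,0,0,0,0,0,0,0,0,0,0,0,0]' --grip 0.017

```text
t: 19.93
tool_pos: [0.4317, 0.336, 0.0186]
tool_rot: [3.111, -0.405, 0.034]
contact_force: [-0.9, 0.0, 6.4]
opening: 0.0233
```

Call:
step_arm --targets '[0,0,-0.03,0,0,0,-0.07,0,0,0,-0.11,0,0,0,-0.15,0,0,0,-0.17,0,0,0,-0.17,0,0,0,-0.17,0]'

```text
t: 20.52
tool_pos: [0.4291, 0.3378, 0.1912]
tool_rot: [3.114, -0.405, 0.04]
contact_force: [-0.5, -0.4, -1.2]
opening: 0.0234
```

```bash
python3 - <<'E'
from g import *
p=imaging.get_image('side');cv2.imwrite('pics/s5.png',cv2.resize(p['color'][60:310,130:400,::-1],None,fx=2.2,fy=2.2))
go(.4948,-.2291,.185,-14.6)
E
```

```text
t 20.57 tcp [0.428  0.3371 0.1888] jawyaw -14.8 q1,q6 [0.54 0.8 ] zdir [ 0.022 -0.006 -1.   ] F [-0.9  0.4 -0.9] op 0.0233
shift [0.2092 0.5303 0.0088] roll rad -0.004 rows>= 13.7
```

View pics/s5.png

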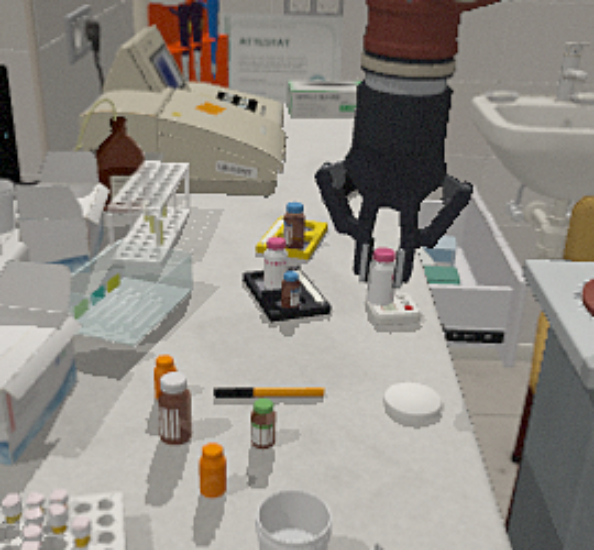

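small_pink is held upright in the gripper.

Call:
step_arm --targets '[0.015,0.038,0,0,0.03,0.076,0,0,0.045,0.114,0,0,0.06,0.152,0,0,0.075,0.19,0,0,0.09,0.228,0,0,0.105,0.266,0,0,0.12,0.304,0,0,0.135,0.342,0,0,0.15,0.38,0,0,0.165,0.418,0,0,0.18,0.456,0.003,0]'

```text
t: 21.57
tool_pos: [0.4843, -0.1515, 0.1881]
tool_rot: [3.113, -0.405, 0.031]
contact_force: [0.7, -0.2, -0.3]
opening: 0.0234
```

```bash
python3 - <<'E'
from g import *
go(.4948,-.2291,.10,-14.6)
E
```

```text
t 21.57 tcp [ 0.4843 -0.1515  0.1881] jawyaw -14.8 q1,q6 [-0.45 -0.19] zdir [ 0.019 -0.005 -1.   ] F [ 0.7 -0.2 -0.3] op 0.0234
shift [0.0283 0.0724 0.0887] roll rad -0.004 rows>= 2.8
```

Call:
step_arm --targets '[0.014,0.036,0,0,0.028,0.072,0,0,0.028,0.072,0,0,0.028,0.072,0.02,0,0.028,0.072,0.05,0,0.028,0.072,0.08,0,0.028,0.072,0.089,0,0.028,0.072,0.089,0,0.028,0.072,0.089,0]'

```text
t: 22.32
tool_pos: [0.494, -0.2281, 0.0988]
tool_rot: [3.114, -0.405, 0.027]
contact_force: [-0.6, -0.5, 0.9]
opening: 0.0234
```

```bash
python3 - <<'E'
from g import *
p=imaging.get_image('wrist');save(p,'w8.png')
p=imaging.get_image('scene');cv2.imwrite('pics/c8.png',cv2.resize(p['color'][100:230,210:360,::-1],None,fx=4.5,fy=4.5))
go(.4946,-.2291,.0216,-14.6)
E
```

```text
t 22.42 tcp [ 0.4956 -0.2292  0.1015] jawyaw -14.8 q1,q6 [-0.57 -0.32] zdir [ 0.022 -0.006 -1.   ] F [-0.  -1.3  0.3] op 0.0234
shift [-0.0028  0.0002  0.0799] roll rad -0.004 rows>= 1.9
```

View pics/c8.png

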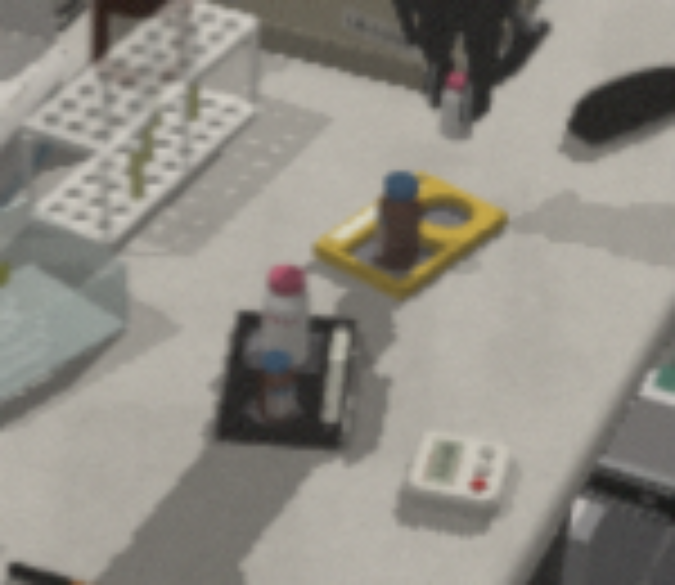

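The vial is above the free round pocket and the other three are seated. Lowering.

Call:
step_arm --targets '[-0.001,0,0.03,0,-0.002,0,0.055,0,-0.002,0,0.07,0,-0.003,0,0.078,0,-0.003,0,0.082,0,-0.003,0,0.083,0,-0.003,0,0.083,0,-0.003,0,0.083,0]'

```text
t: 23.08
tool_pos: [0.4958, -0.2297, 0.0216]
tool_rot: [3.111, -0.404, 0.038]
contact_force: [-3.6, 1.6, 6.0]
opening: 0.0237
```

Call:
step_arm --targets '[0,0,-0.001,0,0,0,-0.001,0,0,0,-0.001,0,0,0,-0.001,0]' --grip 0.047

```text
t: 23.42
tool_pos: [0.4964, -0.2301, 0.0235]
tool_rot: [3.11, -0.404, 0.04]
contact_force: [-0.3, -0.4, 0.1]
opening: 0.0468
```

Call:
step_arm --targets '[0,0,-0.03,0,0,0,-0.07,0,0,0,-0.11,0,0,0,-0.15,0,0,0,-0.19,0,0,0,-0.2,0,0,0,-0.2,0]'

```text
t: 24.0
tool_pos: [0.4936, -0.2297, 0.229]
tool_rot: [3.105, -0.404, 0.054]
contact_force: [0.6, -0.3, 0.4]
opening: 0.047
```

```bash
python3 - <<'E'
from m import *
from g import *
p=imaging.get_image('wrist');save(p,'w9.png')
for n,X,col,h in [('large_blue',(.511,-.166,.068),'blue',.068),('small_pink',(.495,-.229,.0475),'pink',.0475),('large_pink',(.533,-.027,.068),'pink',.068),('small_blue',(.511,.034,.0475),'blue',.0475)]:
    r=cap(p,X,col,20); print(n,r,r and onz(p,r[0],h).round(4))
s=imaging.get_image('side');cv2.imwrite('pics/s9.png',cv2.resize(s['color'][110:310,150:370,::-1],None,fx=3,fy=3))
c=imaging.get_image('scene')
P=cloud(s);
for n,X,col,h in [('large_pink',(.533,-.027,.068),'pink',.068),('small_blue',(.511,.034,.0475),'blue',.0475),('large_blue',(.511,-.166,.068),'blue',.068),('small_pink',(.495,-.229,.0475),'pink',.0475),('small_green',(.531,.325,.0445),'green',.0445)]:
    a=[cap(q,X,col,9) for q in (s,c)]; print(n,np.round(tri([s,c],[k[0] for k in a]),4) if all(a) else a)
go(.5,-.2,.2)
E
```

```text
large_blue (array([248.63681592,  98.78441128]), np.int32(603)) [ 0.5083 -0.1676  0.068 ]
small_pink (array([250.86607143, 161.25892857]), np.int32(224)) [ 0.4936 -0.2325  0.0475]
large_pink None None
small_blue None None
large_pink [ 0.5325 -0.0286  0.0672]
small_blue [0.5108 0.0286 0.0454]
large_blue [ 0.5079 -0.1818  0.0621]
small_pink [ 0.491  -0.2292  0.05  ]
small_green [0.5325 0.3246 0.0455]
t 24.15 tcp [ 0.4906 -0.2278  0.2212] jawyaw -14.8 q1,q6 [-0.58 -0.32] zdir [ 0.022 -0.007 -1.   ] F [-0.5  0.1  0.1] op 0.0472
shift [ 0.0015 -0.0293  0.0212] roll rad 0.0 rows>= 0.9
```

View pics/w9.png

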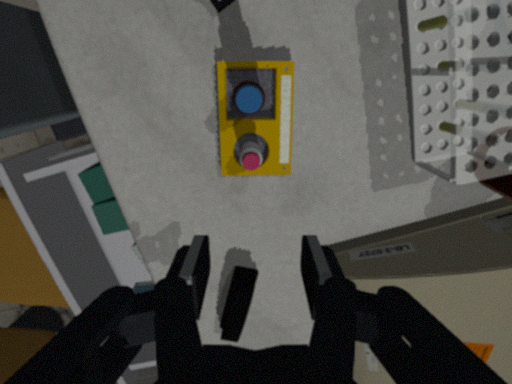

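View pics/s9.png

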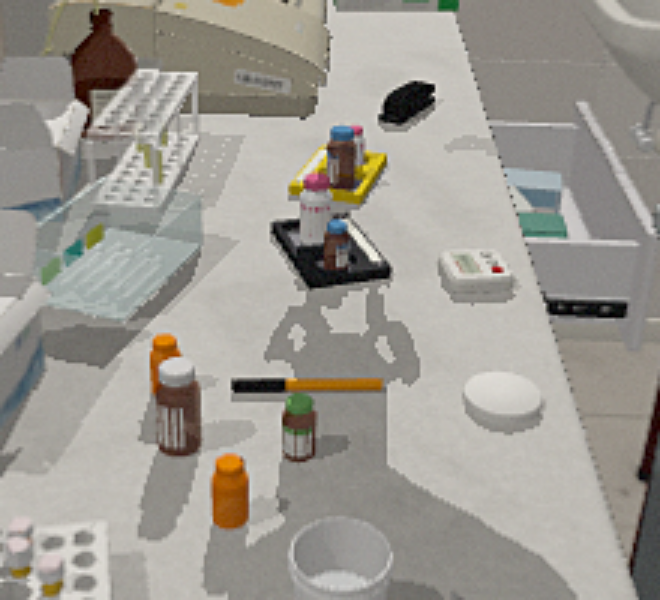

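All four vials stand upright in the right pockets and the bystanders have not moved. I'm handing in.

```bash
python3 -c "
from station import ticket
print(ticket.finish_job())"
```

```text
the job is handed in; nothing more can be done
None
```

Both kits are made up and handed in at about t = 24 s of the 88 s allowed. The black tray has large_pink in the square pocket and small_blue in the round one. The yellow tray has large_blue in the square pocket and small_pink in the round one.

- **Last checks:** In the last wrist and side pictures all four vials stand upright in their pockets. The wrist-camera cap positions are within about 4 mm of the pocket centres. Each vial touched down at 6–8 N, 2.4–3.0 mm above its pick-up height, as expected for the 3 mm pocket floor. The gripper was clear of everything at hand-in.
- **Left alone:** I did not touch large_white, small_green or the orange look-alikes. small_green measured within 2 mm of where it started. large_white and the orange ones I checked only by eye in the side picture.
- **Disagreements:**
  - The final scene/side fix put large_blue about 14 mm off in y, because small_pink partly hides it in those views. The wrist view showed it in its pocket.
  - The same two-camera fix put small_blue about 4 mm off the wrist reading, still inside its pocket.
  - The tool tilt drifted to between 1 and 1.5 degrees during the job, with no visible effect.

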